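Chock the tumbler barrel on its sloping board

TASK

The polishing-tumbler barrel is lying on the sloping board, kept there only by two tiny brass beads. Pick up the wooden wedge, set it flat on the board on the barrel's low side with its thin end pointing at the barrel, and push it up under the middle of the barrel until the barrel leans on it, then let go. Do not let the barrel roll down off its place, and leave the plain rectangular wood block where it is.

Things in the scene. Friction and masses are not known exactly. Their poses are not given: they have to be found in the camera images.
- chock_grip (a point): Loose wooden wedge, 80 g: 74 mm long (own x), 36 wide (own y), 44 high. Thick end: a flat-topped block 25 mm long; from there the top slopes down at 40 deg to a 3 mm thin toe at the +x end. This point is the middle of the thick end, 22 mm above the underside, 61 mm behind the toe's tip; grip here across the 36 mm. z up. It stands on the bench; place swapped at random with the block.
- barrel_mid (a point): Black rubber barrel, metal lid at one end, lying on the board, 1 kg: cylinder 70 mm in diameter, 120 long. This point is its centre; own y is its axis (across the slope), x and z turn as it rolls. A light push rolls it uphill; it may go 30 mm up. When the wedge, flat on the board and straight, just touches it, this point is 77 mm uphill of chock_grip along the slope.
- board_mid (a point): Sloping wooden board, grey top, fixed, 260 mm long (own x) by 180 wide (own y). This point: centre of the top, 30 mm above the bench. x level, pointing uphill, z vertical; the top rises 7 deg to +x. The barrel lies about 45 mm uphill of here, near the centre line, against two brass beads 2 mm high at its ends; 82 mm between them are free. A 14 mm high stop crosses the upper end.
- block_mid (a point): Bystander: plain rectangular block of the same wood, 74 x 36 x 44 mm, loose on the bench; this point is its centre, 22 mm up. To be left where it is.
There are look-alikes about, which are no part of the job. Of the things that look like the part that bears barrel_mid, the smaller one is meant.

How it is judged:
By the outcome, as a careful person would: the job done as asked, in the order asked, and still so for the second after the job is handed in, with the robot touching nothing.
It also fails if it takes over 30 s, if anything falls off the work surface, if the arm or the gripper's body presses on something with over 40 N, if the wrist force passes 120 N, or if a joint passes its speed limit or range.

ROBOT

A 6-joint arm with a two-finger parallel gripper is mounted at the origin on the work surface. World frame = base frame: x ahead of the robot, y to its left, z up, the work surface at z = 0. Lengths are in m, angles in rad, forces in N, time in s.
With the tool pointing down it reaches from about 0.425 to 0.95 m from the base axis. Payload 3.5 kg.
Tool frame: the origin (TCP) lies at the very end of the fingers, on their centre line; the grasp point (between the pads) lies 19 mm behind it; z points along the fingers, y is the direction in which the jaws open and shut (so a half turn about z gives the same grasp; the last joint's range is limited). The gripper opens to 85 mm and grips with 20 to 120 N. Pads are 22 mm wide; open, the fingers measure 114 mm over their backs; the gripper's body (76 mm by 85 mm) begins 54 mm behind the grasp point. The pads swing forward as they close: fully open they stand 13 mm farther back than shut.
Start: joints at [-1.405, 0.286, 1.577, -0, 1.279, -0.15], TCP at [0.21, -0.642, 0.231] pointing down, gripper open.
Joint ranges: [-2.77, 2.77], [-0.9, 2.22], [0.21, 2.48], [-1.53, 4.67], [0.24, 2.81], [-2.84, 2.84]. Speed limits (rad/s): [2.79, 2.79, 3.14, 3.14, 3.14, 3.14].

INTERFACE

Orientations are given as a unit quaternion [x, y, z, w].
In Python, from plant import get_state, read_camera, sign_off gives the robot as it stands.
- The arm moves only by the tool step_arm, never from a script. Its argument "targets" is a list that holds one entry, the list of rows, each a list of 5 numbers: the opening, from 0 (shut) to 1 (fully open), then the shift along the tool's x, y, z each as a share of 4 cm, from -1 to 1, then the turn about the tool's z as a share of 5 degrees, from -1 to 1. A call has 1 to 10 rows; each row shifts and turns the commanded pose from where the row before left it, along the tool's axes as they then stand; what a row does not reach is not made up. A row lasts 1/12 s, in which the tool goes at most 41.7 mm and 7.16 degrees, less where a joint would pass 70% of its speed; a pose out of reach is approached as far as the arm can. A call with a number of a shift or a turn outside -1 to 1 is refused whole. A call with a gripper value outside its range is refused whole. The fingers move at their own pace and stop on an object; "squeeze" is the grip in N (left out, the last holds). Time passes only in rows, so rows that do not move let the fingers close. It gives the time, the measured TCP pose, the force and the opening at its end, in the units of the state.
- get_state(): the state, without advancing time (a new reading comes with each control period).
- read_camera(name): name is "side" or "top" or "wrist"; returns a dict with "pixels" (384x512x3 uint8, red, green, blue), "range_z" (384x512 float32, m along the optical axis (not along the pixel's ray), 0 where there is no reading), "mtx" (3x3 intrinsics, pixels), "rvec" (rotation vector, rad) and "tvec" (3), from world to camera coordinates, as OpenCV has them. Camera axes: x right, y down, z forward; pixel columns grow to the right and rows downward; lengths in m; the calibration is good to about 2 mm. A picture is of the moment at which its call begins.
- sign_off(): hands the job in, once; it reports no verdict.
The state is a dict: "time": time; "qpos": joint angles; "dq": joint speeds; "joint_efforts": joint torques, N m; "eef_pos": TCP position; "tcp_rot": TCP orientation; "contact_force": force on the tool from outside, world axes, zero at the start; "wrist_torque": the same for the moment, N m; "opening": opening from 0.0 (shut) to 1.0 (fully open).
Only numpy, scipy, OpenCV 4.12 (cv2) and the standard library are available. Lean on these libraries where they do the work, as an engineer would, in place of code of your own. Each camera call takes 0.05 s, during which the arm holds its last target.

## Working session

There is one attempt and no reset: what is moved stays moved. The work goes in short steps, Python scripts to look and compute and a tool call to move; the robot and the scene stay as the last step left them, time stands still between calls to the robot, and variables do not carry over. Pictures are saved under pics/ and viewed, and the job is handed in when it is done.

Besides the shell and the picture viewer there is one more tool, called as name(argument=value, ...), one argument or row to a line, values as JSON. step_arm: Moves the arm, as the interface text tells. Shift numbers are shares of 4 cm and turn numbers shares of 5 degrees, none past 1 either way. Its arguments: {"type":"object","properties":{"targets":{"type":"array"},"squeeze":{"type":"number"}},"required":["targets"]}

```bash
mkdir -p pics; cat > h.py <<'E'
import numpy as np, cv2
from plant import get_state, read_camera, sign_off
def cam(n,save=None):
    d=read_camera(n)
    if save: cv2.imwrite('pics/'+save,cv2.cvtColor(d['pixels'],cv2.COLOR_RGB2BGR))
    d['R']=cv2.Rodrigues(np.array(d['rvec'],float))[0]; d['t']=np.array(d['tvec'],float).reshape(3)
    return d
def cloud(d):
    z=d['range_z'];K=d['mtx'];v,u=np.mgrid[:384,:512]
    p=np.stack([(u-K[0,2])/K[0,0]*z,(v-K[1,2])/K[1,1]*z,z],-1)
    w=(p-d['t'])@d['R']; w[z==0]=np.nan
    return w
def ray(d,u,v,z):
    r=np.linalg.inv(d['mtx'])@[u,v,1]; r=d['R'].T@r; c=-d['R'].T@d['t']
    return c+r*(z-c[2])/r[2]
E
python3 - <<'E'
from h import *
for n in ['top','side','wrist']:
    d=cam(n,n+'0.png'); np.savez(n+'0.npz',**{k:np.array(v) for k,v in d.items()}); print(n,-d['R'].T@d['t'],d['R'][2])
s=get_state();print(s)
E
```

```text
top [ 0.30035727 -0.04134982  1.05456111] [ 0.19883378  0.01095843 -0.97997196]
side [0.46358864 0.6937807  0.71410893] [ 0.01068282 -0.74898329 -0.66250276]
wrist [ 0.28721977 -0.61688557  0.37217135] [-0.30289213 -0.09637947 -0.94813889]
{'time': 0.15, 'qpos': array([-1.40503750e+00,  2.87018734e-01,  1.57780826e+00, -5.05581112e-06,
        1.27861760e+00, -1.50004963e-01]), 'dq': array([ 0.00123333, -0.00252727, -0.00524092,  0.00023661, -0.00140903,
        0.00091782]), 'joint_efforts': array([ 1.55245594e-03, -4.06602323e+01, -2.93139517e+01, -1.01231883e-04,
        3.93931943e-03, -1.09284656e-05]), 'eef_pos': array([ 0.20955637, -0.6411198 ,  0.2302448 ]), 'tcp_rot': array([ 9.87561983e-01,  1.57227453e-01, -9.71374174e-06, -9.25921721e-04]), 'contact_force': array([-0.36421361,  0.55044754, -0.18312379]), 'wrist_torque': array([ 0.01262874, -0.04115533,  0.0613543 ]), 'opening': 0.9986370184126078}
```

View pics/top0.png

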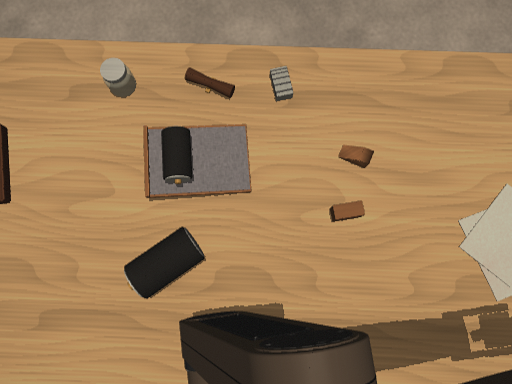

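View pics/side0.png

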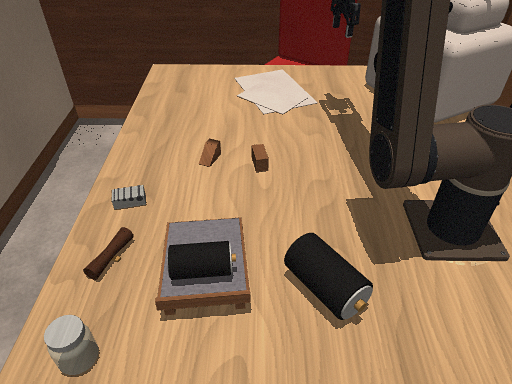

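View pics/wrist0.png

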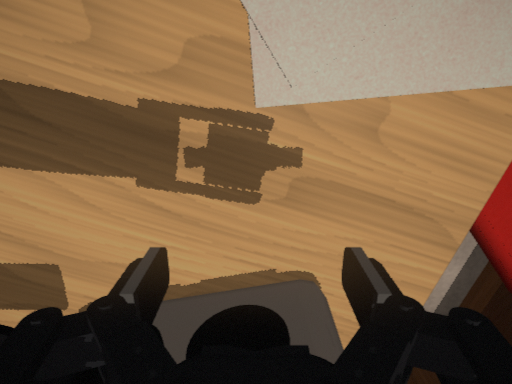

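Top view: the wooden pieces are at (356,155), which looks like the wedge, and (347,211), which looks like the block. The black cylinders are at (177,155), the small one on the board, and (164,262), the large one on the bench. The board is at about (198,160), with its stop at the left edge (147,160). Next I'll crop and measure.

```bash
python3 - <<'E'
from h import *
T=np.load('top0.npz');S=np.load('side0.npz')
a=T['pixels'][125:235,310:400,::-1];b=S['pixels'][125:185,185:285,::-1]
a=cv2.resize(a,None,fx=4,fy=4,interpolation=2);b=cv2.resize(b,None,fx=4,fy=4,interpolation=2)
o=np.zeros((440,360+400,3),np.uint8);o[:,:360]=a;o[:240,360:]=b;cv2.imwrite('pics/crop1.png',o)
for n,D in (('top',T),('side',S)):
    w=cloud(D);np.save(n+'c.npy',w)
    rois={'top':[(325,135,390,175),(325,195,375,228),(140,118,258,205)],'side':[(190,130,228,172),(240,138,280,178),(150,210,255,310)]}[n]
    for u0,v0,u1,v1 in rois:
        p=w[v0:v1,u0:u1].reshape(-1,3);q=p[p[:,2]>0.006]
        print(n,len(q),np.nanmin(q,0),np.nanmax(q,0),'bench',np.nanmedian(p[:,2]))
        if u0!=140 and u0!=150:
            for h in (0.035,):
                qq=q[q[:,2]>h]; 
                if len(qq)>5: print('  top',len(qq),qq.mean(0),cv2.minAreaRect(qq[:,:2].astype(np.float32)*1000))
            print('  all',cv2.minAreaRect(q[:,:2].astype(np.float32)*1000))
E
```

```text
top 506 [ 0.56748583 -0.35354342  0.00607047] [ 0.66912695 -0.24771333  0.0495019 ] bench 0.0009771022281280667
  top 225 [ 0.60764389 -0.30078221  0.04260205] ((608.4466552734375, -300.5105895996094), (37.31745910644531, 37.16252517700195), 67.7127914428711)
  all ((601.8146362304688, -282.31500244140625), (112.09481811523438, 90.84378051757812), 60.10594940185547)
top 534 [ 0.44386213 -0.29841927  0.00642445] [ 0.49222539 -0.22140738  0.04983977] bench 0.0015864288813902969
  top 469 [ 0.46765646 -0.25964895  0.04404949] ((468.300537109375, -260.5697326660156), (36.56479263305664, 74.42758178710938), 11.251051902770996)
  all ((468.300537109375, -260.5697326660156), (36.56479263305664, 74.42758178710938), 11.251051902770996)
top 7287 [ 0.48148119 -0.02072388  0.0068337 ] [0.68837712 0.25060718 0.10974098] bench 0.024078392384117082
side 369 [ 0.58646698 -0.32248849  0.00607204] [ 0.64434943 -0.24495828  0.04745615] bench 0.0005238209516924602
  top 120 [ 0.60921951 -0.29737356  0.04170446] ((609.775390625, -298.1348571777344), (43.265140533447266, 37.56231689453125), 72.72454071044922)
  all ((615.2448120117188, -284.11279296875), (74.367431640625, 40.329044342041016), 69.12332916259766)
side 362 [ 0.4447372  -0.29805264  0.00646776] [ 0.49399171 -0.21633546  0.04687169] bench 0.0006632379481100129
  top 228 [ 0.46888992 -0.25221274  0.04331225] ((469.3094787597656, -257.9264221191406), (36.90715408325195, 79.20970153808594), 12.310860633850098)
  all ((469.29248046875, -257.8486022949219), (36.90715408325195, 79.36898803710938), 12.310860633850098)
side 7346 [ 0.48232217 -0.02391349  0.00628605] [0.68967061 0.25706321 0.10744495] bench 0.032553133863231935
```

View pics/crop1.png

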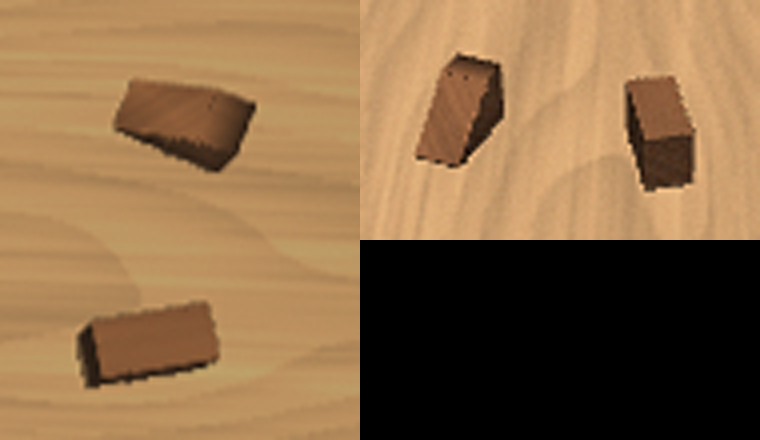

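Crop: the wedge is the piece at top (356,155). Its sloped face is visible and the toe points to the upper left. The block is at (347,211), with a flat rectangular top. Now I'll measure the board, the barrel and the wedge's yaw.

```bash
python3 - <<'E'
from h import *
for n in ('top','side'):
    D=np.load(n+'0.npz');w=np.load(n+'c.npy');px=D['pixels'].astype(int)
    hsv=cv2.cvtColor(D['pixels'],cv2.COLOR_RGB2HSV)
    u0,v0,u1,v1={'top':(140,118,258,205),'side':(150,210,255,310)}[n]
    roi=np.zeros((384,512),bool);roi[v0:v1,u0:u1]=1
    g=roi&(hsv[...,1]<70)&(hsv[...,2]>60)&(w[...,2]>0.008)&(w[...,2]<.055)
    p=w[g]
    A=np.c_[p[:,:2],np.ones(len(p))]
    for _ in range(4):
        c=np.linalg.lstsq(A,p[:,2],rcond=None)[0];r=p[:,2]-A@c;k=abs(r)<.004;A=A[k];p=p[k]
    sl=np.hypot(*c[:2]);print(n,len(p),'slope',np.degrees(np.arctan(sl)),'uphill yaw',np.degrees(np.arctan2(c[1],c[0])),r[k].std())
    # board outline: all points near/under plane or above
    A2=w[...,0]*c[0]+w[...,1]*c[1]+c[2]
    rr=cv2.minAreaRect(p[:,:2].astype(np.float32)*1000);print(' grey rect',rr)
    b=cv2.boxPoints(rr)/1000
    m=b.mean(0);print(' centre z',m@c[:2]+c[2],'corners',b.round(3).tolist())
    bl=roi&(w[...,2]-A2>.02)&(w[...,2]<.12)
    q=w[bl]; print(' barrel n',len(q),'max height perp',np.nanpercentile(q[:,2],99.5))
    r2=cv2.minAreaRect(q[:,:2].astype(np.float32)*1000);print(' barrel',r2)
    # circle fit in the direction perpendicular to axis, axis dir from rect
    nrm=np.array([-c[0],-c[1],1]);nrm/=np.linalg.norm(nrm);h=(q-[0,0,c[2]])@nrm
    from scipy.optimize import least_squares
    blk=hsv[bl][:,2]<90; qq=q[blk];hh=h[blk]
    def f(x): # yaw of axis, offset s, radius fixed .035, centre height .035
        d=np.array([np.cos(x[0]),np.sin(x[0])]);pp=np.array([-d[1],d[0]])
        return np.hypot((qq[:,:2]@pp-x[1])/np.cos(np.arctan(sl)),hh-.035-x[2])-.035
    up=np.arctan2(c[1],c[0]);x0=[up-np.pi/2,0,0];x0[1]=qq[:,:2].mean(0)@[np.cos(up),np.sin(up)]
    o=least_squares(f,x0,loss='soft_l1',f_scale=.002);d=np.array([np.cos(o.x[0]),np.sin(o.x[0])]);pp=np.array([-d[1],d[0]])
    s=qq[:,:2]@d;sa=(np.percentile(s,.5)+np.percentile(s,99.5))/2
    print(' axis yaw',np.degrees(o.x[0]),'perp yaw',np.degrees(o.x[0])+90,'h err',o.x[2],'rms',np.sqrt((f(o.x)**2).mean()),'axial',np.percentile(s,.5),np.percentile(s,99.5),'mid',sa*d+o.x[1]*pp)
E
```

```text
top 4557 slope 6.912404708391722 uphill yaw 96.76358797959139 0.001694192341474109
 grey rect ((585.484130859375, 112.07563018798828), (169.2175750732422, 245.28482055664062), 6.647820472717285)
 centre z 0.029625237762696377 corners [[0.4869999885559082, 0.2240000069141388], [0.515999972820282, -0.019999999552965164], [0.6840000152587891, 0.0], [0.6549999713897705, 0.24400000274181366]]
 barrel n 1578 max height perp 0.10835025946111117
 barrel ((579.6547241210938, 158.9612579345703), (134.9591522216797, 69.27435302734375), 6.144936561584473)
 axis yaw 6.553929528513837 perp yaw 96.55392952851383 h err -0.0005028439999813293 rms 0.004205789720011666 axial 0.5359164388610852 0.6564924058102244 mid [0.58204833 0.15735166]
side 3241 slope 7.027588380990421 uphill yaw 97.04728381919999 0.0010775949389443863
 grey rect ((587.7023315429688, 106.7843246459961), (168.4207305908203, 235.6147918701172), 6.74480676651001)
 centre z 0.02893151068139694 corners [[0.49000000953674316, 0.21400000154972076], [0.5180000066757202, -0.019999999552965164], [0.6850000023841858, -0.0], [0.6570000052452087, 0.23399999737739563]]
 barrel n 2171 max height perp 0.10690502245917917
 barrel ((580.460205078125, 167.4970703125), (134.23561096191406, 61.21537399291992), 7.113520622253418)
 axis yaw 6.757708134346088 perp yaw 96.75770813434609 h err -0.001327003564990496 rms 0.001542741965519141 axial 0.5413720167556392 0.6600632914691171 mid [0.58588261 0.16066309]
```

List of look-alikes (top view): wedge (356,155) against block (347,211), and barrel on the board (177,155) against the larger bench barrel (164,262). I choose the wedge at (356,155) and the small barrel on the board. First move: turn the tool by -50°, then travel.

step_arm(
  targets=[
    [[1,0,0,0,-1],[1,0,0,0,-1],[1,0,0,0,-1],[1,0,0,0,-1],[1,0,0,0,-1],[1,0,0,0,-1],[1,0,0,0,-1],[1,0,0,0,-1],[1,0,0,0,-1],[1,0,0,0,-1]],
  ],
  squeeze=30,
)

```text
time: 0.98
eef_pos: [0.2096, -0.6413, 0.2307]
tcp_rot: [0.827, 0.562, 0.0, -0.0]
contact_force: [-0.2, -0.0, 0.6]
opening: 1.001
```

```bash
cat >> h.py <<'E'
def to(tx,ty,tz,yaw=None):
    from scipy.spatial.transform import Rotation as Ro
    s=get_state();R=Ro.from_quat(s['tcp_rot']).as_matrix()
    d=R.T@(np.array([tx,ty,tz])-s['eef_pos'])
    y=np.degrees(np.arctan2(R[1,0],R[0,0]))
    print('t',s['time'],'pos',s['eef_pos'].round(4),'yaw',y.round(2),'F',s['contact_force'].round(1),'open',round(s['opening'],3),'zaxis',R[:,2].round(3))
    print('tool shift in 4cm shares',(d/.04).round(3), 'turn shares',None if yaw is None else round(-(yaw-y)/5,3))
E
python3 -c "
from h import *
to(.6065,-.306,.13,69)"
```

```text
t 0.9833 pos [ 0.2096 -0.6413  0.2307] yaw 68.34 F [-0.2 -0.   0.6] open 1.001 zaxis [-0.     0.001 -1.   ]
tool shift in 4cm shares [11.451  6.128  2.525] turn shares -0.132
```

step_arm(
  targets=[
    [[1,0.8,0.43,0.1,-0.1],[1,0.8,0.43,0.1,0],[1,0.8,0.43,0.1,0],[1,0.8,0.43,0.1,0],[1,0.8,0.43,0.1,0],[1,0.8,0.43,0.1,0],[1,0.8,0.43,0.1,0],[1,0.8,0.43,0.1,0],[1,0.8,0.43,0.1,0],[1,0.8,0.43,0.1,0]],
  ],
)

```text
time: 1.82
eef_pos: [0.4878, -0.4052, 0.1908]
tcp_rot: [0.826, 0.563, -0.0, -0.0]
contact_force: [-0.4, 0.2, 0.4]
opening: 1.002
```

step_arm(
  targets=[
    [[1,0.69,0.366,0.3,0],[1,0.69,0.366,0.3,0],[1,0.69,0.366,0.3,0],[1,0.69,0.366,0.3,0],[1,0.69,0.366,0.3,0],[1,0,0,0,0]],
  ],
)

```text
time: 2.32
eef_pos: [0.607, -0.2997, 0.1275]
tcp_rot: [0.825, 0.565, 0.0, -0.003]
contact_force: [-0.3, 0.8, 0.4]
opening: 1.004
```

```bash
python3 -c "
from h import *
to(.6065,-.306,.02,69)
d=cam('wrist','w1.png');np.savez('w1.npz',**d)
w=cloud(d)
q=w[(w[...,2]>.006)&(w[...,2]<.055)&(abs(w[...,0]-.61)<.07)&(abs(w[...,1]+.285)<.06)]
t=q[q[:,2]>.04];print(len(q),len(t),cv2.minAreaRect(q[:,:2].astype(np.float32)*1000),cv2.minAreaRect(t[:,:2].astype(np.float32)*1000),np.percentile(q[:,2],98))
"
```

```text
t 2.3167 pos [ 0.607  -0.2997  0.1275] yaw 68.86 F [-0.3  0.8  0.4] open 1.004 zaxis [-0.003  0.005 -1.   ]
tool shift in 4cm shares [-0.159  0.058  2.686] turn shares -0.029
4088 1592 ((615.1427612304688, -283.9806213378906), (71.46745300292969, 36.11241149902344), 68.5040283203125) ((607.5872192382812, -303.1575622558594), (30.29535675048828, 36.080604553222656), 68.5888900756836) 0.044437193415440626
```

View pics/w1.png

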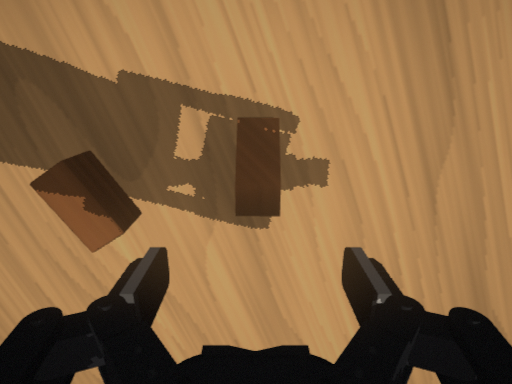

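The wrist view shows the wedge at (258,165), centred between the fingers (about x=258). The fit gives a 36.1 mm width, 44.4 mm height and 68.5° yaw, which agrees with the earlier measurement. Descending.

step_arm(
  targets=[
    [[1,-0.15,0.05,0.3,0.07],[1,0,0,0.5,0],[1,0,0,0.6,0],[1,0,0,0.6,0],[1,0,0,0.6,0],[1,0,0,0.3,0],[1,0,0,0.1,0],[1,0,0,0,0]],
  ],
)

```text
time: 3.03
eef_pos: [0.6038, -0.3119, 0.0102]
tcp_rot: [0.828, 0.56, -0.0, -0.001]
contact_force: [-0.0, 0.3, -0.2]
opening: 0.998
```

```bash
python3 -c "
from h import *
to(.6065,-.3056,.003,68.5)"
```

```text
t 3.0333 pos [ 0.6038 -0.3119  0.0102] yaw 68.16 F [-0.   0.3 -0.2] open 0.998 zaxis [-0.002  0.001 -1.   ]
tool shift in 4cm shares [0.173 0.004 0.18 ] turn shares -0.068
```

step_arm(
  targets=[
    [[1,0.17,0,0.09,-0.07],[1,0,0,0.09,0],[1,0,0,0,0],[1,0,0,0,0]],
  ],
)

```text
time: 3.37
eef_pos: [0.6081, -0.305, 0.005]
tcp_rot: [0.826, 0.564, 0.0, 0.001]
contact_force: [-0.3, 0.1, 0.4]
opening: 0.998
```

```bash
python3 -c "
from h import *
to(.6065,-.3056,.003,68.5)"
```

```text
t 3.3667 pos [ 0.6081 -0.305   0.005 ] yaw 68.62 F [-0.3  0.1  0.4] open 0.998 zaxis [ 0.001 -0.001 -1.   ]
tool shift in 4cm shares [-0.029 -0.031  0.051] turn shares 0.025
```

step_arm(
  targets=[
    [[0.6,-0.03,-0.03,0,0],[0.5,0,0,0,0],[0.3,0,0,0,0],[0.3,0,0,0,0],[0.3,0,0,0,0],[0.3,0,0,0,0]],
  ],
  squeeze=30,
)

```text
time: 3.87
eef_pos: [0.6062, -0.3058, 0.0044]
tcp_rot: [0.826, 0.563, 0.0, 0.0]
contact_force: [0.1, -0.4, 0.5]
opening: 0.415
```

```bash
python3 -c "
from h import *
to(.6065,-.3056,.13,96.75)"
```

```text
t 3.8667 pos [ 0.6062 -0.3058  0.0044] yaw 68.59 F [ 0.1 -0.4  0.5] open 0.415 zaxis [ 0.001 -0.    -1.   ]
tool shift in 4cm shares [ 0.008  0.008 -3.14 ] turn shares -5.632
```

Gripped: the opening of 0.415 is about 35 mm. Lift and turn.

step_arm(
  targets=[
    [[0.3,0,0,-0.3,0],[0.3,0,0,-0.6,0],[0.3,0,0,-0.6,-0.8],[0.3,0,0,-0.6,-0.8],[0.3,0,0,-0.6,-0.8],[0.3,0,0,-0.4,-0.8],[0.3,0,0,0,-0.8],[0.3,0,0,0,-0.8],[0.3,0,0,0,-0.8],[0.3,0,0,0,0]],
  ],
)

```text
time: 4.7
eef_pos: [0.6058, -0.3055, 0.1288]
tcp_rot: [0.665, 0.747, 0.0, 0.0]
contact_force: [0.6, 0.3, -2.0]
opening: 0.419
```

```bash
python3 -c "
from h import *
m=np.array([.584,.159]);u=np.array([np.cos(np.radians(96.75)),np.sin(np.radians(96.75))])
for k in (.105,.09,.077,.07):
  p=m-u*k*np.cos(np.radians(7)); b=np.array([.586,.110]); print(k,p,'board z',.0295+np.tan(np.radians(7))*((p-b)@u))
p=m-u*.115
to(p[0],p[1],.13,96.75)
d=cam('wrist','w2.png');np.savez('w2.npz',**d)"
```

```text
0.105 [0.59624944 0.05550504] board z 0.02270732274518562
0.09 [0.59449952 0.07029004] board z 0.024535362896262836
0.077 [0.59298292 0.0831037 ] board z 0.02611966436052975
0.07 [0.59216629 0.09000336] board z 0.026972749764365783
t 4.7 pos [ 0.6058 -0.3055  0.1288] yaw 96.66 F [ 0.6  0.3 -2. ] open 0.419 zaxis [ 0. -0. -1.]
tool shift in 4cm shares [ 8.722  0.811 -0.031] turn shares -0.017
```

View pics/w2.png

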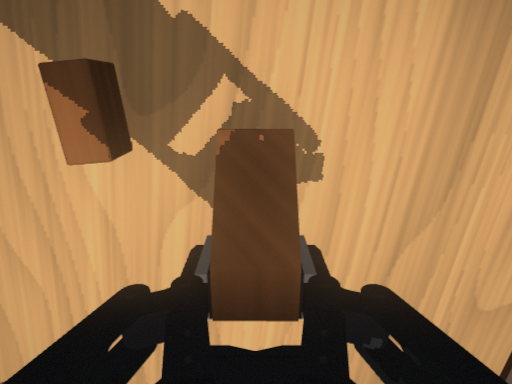

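Wrist view: the wedge is held straight, toe at (258,130) and heel at (255,318). Carry it to the board, 115 mm short of the barrel centre.

step_arm(
  targets=[
    [[0.3,0.5,0.05,0,0],[0.3,0.8,0.08,0,0],[0.3,0.8,0.08,0,0],[0.3,0.8,0.08,0,0],[0.3,0.8,0.08,0,0],[0.3,0.8,0.08,0,0],[0.3,0.8,0.08,0,0],[0.3,0.8,0.08,0,0],[0.3,0.8,0.08,0,0],[0.3,0.8,0.08,0,0]],
  ],
)

```text
time: 5.58
eef_pos: [0.6004, 0.0062, 0.1282]
tcp_rot: [0.666, 0.746, 0.0, -0.0]
contact_force: [-0.1, -0.9, -0.9]
opening: 0.413
```

step_arm(
  targets=[
    [[0.3,0.7,0.05,0,0],[0.3,0.3,0,0,0],[0.3,0,0,0,0],[0.3,0,0,0,0]],
  ],
)

```text
time: 5.92
eef_pos: [0.5983, 0.0443, 0.1281]
tcp_rot: [0.665, 0.747, -0.0, 0.0]
contact_force: [-0.7, -0.7, -1.8]
opening: 0.417
```

```bash
cat > bar.py <<'E'
from h import *
import sys
from scipy.optimize import least_squares
up=np.radians(96.75);u=np.array([np.cos(up),np.sin(up)]);v=np.array([u[1],-u[0]])
def barrel(n,save):
    d=cam(n,save);np.savez(save[:-4]+'.npz',**d);w=cloud(d)
    hsv=cv2.cvtColor(d['pixels'],cv2.COLOR_RGB2HSV)
    s=(w[...,:2]-[.586,.11])@u;a=(w[...,:2]-[.586,.11])@v
    zb=.0293+s*np.tan(np.radians(7))
    k=(s>.005)&(s<.095)&(abs(a)<.075)&(w[...,2]-zb>.02)&(w[...,2]-zb<.085)&(hsv[...,2]<75)
    S=s[k];H=w[...,2][k]-.0293;A=a[k]
    c,sn=np.cos(np.radians(7)),np.sin(np.radians(7))
    X=S*c+H*sn;Z=-S*sn+H*c
    f=lambda p:np.hypot(X-p[0],Z-p[1])-.035
    o=least_squares(f,[.045,.035],loss='soft_l1',f_scale=.002)
    sc=o.x[0]*c-o.x[1]*sn
    print(n,k.sum(),'barrel slope coord',o.x.round(4),'axial',np.percentile(A,[.5,99.5]).round(4),'rms',np.sqrt(np.mean(f(o.x)**2)).round(4),'world',(np.array([.586,.11])+u*sc+v*np.percentile(A,[.5,99.5]).mean()).round(4))
    # axis tilt
    for lo,hi in((-.06,-.02),(.02,.06)):
        kk=(A>lo)&(A<hi)
        if kk.sum()>30:
            g=lambda p:np.hypot(X[kk]-p[0],Z[kk]-p[1])-.035
            print('   half',lo,least_squares(g,o.x,loss='soft_l1',f_scale=.002).x.round(4))
    return d,w
E
python3 -c "
from bar import *
to(.5976,.0450,.13,96.75)
barrel('wrist','w3.png');barrel('side','s3.png');barrel('top','t3.png')"
```

```text
t 5.9167 pos [0.5983 0.0443 0.1281] yaw 96.65 F [-0.7 -0.7 -1.8] open 0.417 zaxis [-0.    -0.001 -1.   ]
tool shift in 4cm shares [ 0.02  -0.015 -0.047] turn shares -0.02
wrist 19128 barrel slope coord [0.0559 0.0341] axial [-0.0541  0.0629] rms 0.0006 world [0.5843 0.1614]
   half -0.06 [0.056  0.0341]
   half 0.02 [0.0558 0.0342]
side 2068 barrel slope coord [0.0559 0.0346] axial [-0.0534  0.065 ] rms 0.0012 world [0.5857 0.1616]
   half -0.06 [0.0559 0.0346]
   half 0.02 [0.0559 0.0346]
top 26 barrel slope coord [0.054  0.0354] axial [0.0187 0.0593] rms 0.0006 world [0.6189 0.1635]
```

View pics/w3.png

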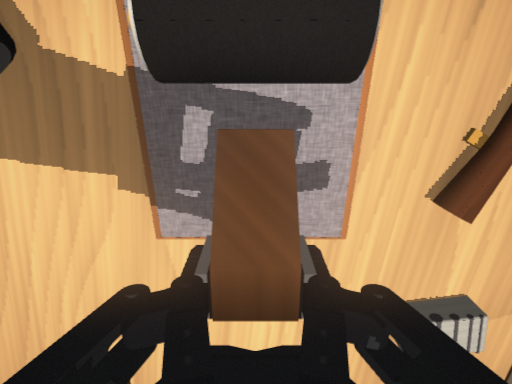

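View pics/s3.png

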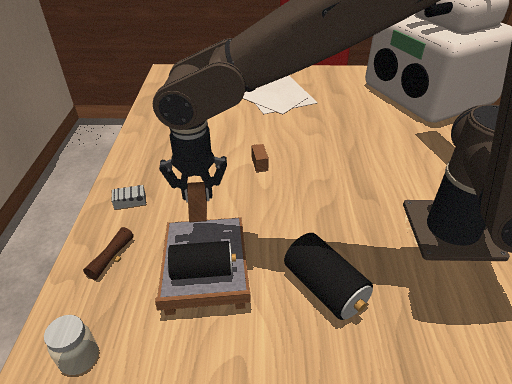

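Wrist view: the barrel's lower edge runs (145..375, ~80). The wedge toe at (258,130) points at the middle of the barrel (centre col about 258). Wrist and side agree on the barrel centre at (0.585, 0.1615), 34.5 mm above the board, so contact should come with the grip at about (0.594, 0.087). Lowering.

step_arm(
  targets=[
    [[0.3,0,0,0.3,-0.02],[0.3,0,0,0.5,0],[0.3,0,0,0.5,0],[0.3,0,0,0.5,0],[0.3,0,0,0.3,0],[0.3,0,0,0.15,0],[0.3,0,0,0,0],[0.3,0,0,0,0]],
  ],
  squeeze=20,
)

```text
time: 6.73
eef_pos: [0.5989, 0.0435, 0.0382]
tcp_rot: [0.665, 0.747, 0.0, 0.0]
contact_force: [0.7, -0.4, -0.7]
opening: 0.418
```

```bash
python3 -c "
from h import *
to(.5983,.0443,.028,96.75)"
```

```text
t 6.7333 pos [0.5989 0.0435 0.0382] yaw 96.66 F [ 0.7 -0.4 -0.7] open 0.418 zaxis [ 0. -0. -1.]
tool shift in 4cm shares [ 0.022 -0.013  0.256] turn shares -0.017
```

step_arm(
  targets=[
    [[0.3,0,0,0.06,0],[0.3,0,0,0.06,0],[0.3,0,0,0.06,0],[0.3,0,0,0.06,0],[0.3,0,0,0.03,0],[0.3,0,0,0,0]],
  ],
)

```text
time: 7.23
eef_pos: [0.6001, 0.0428, 0.0295]
tcp_rot: [0.664, 0.747, 0.0, 0.002]
contact_force: [-1.1, -3.1, 5.6]
opening: 0.416
```

```bash
python3 -c "
from h import *
to(.5983,.0443,.0255,96.75)
cam('wrist','w4.png')"
```

```text
t 7.2333 pos [0.6001 0.0428 0.0295] yaw 96.73 F [-1.1 -3.1  5.6] open 0.416 zaxis [ 0.003 -0.002 -1.   ]
tool shift in 4cm shares [ 0.042 -0.041  0.1  ] turn shares -0.003
```

View pics/w4.png

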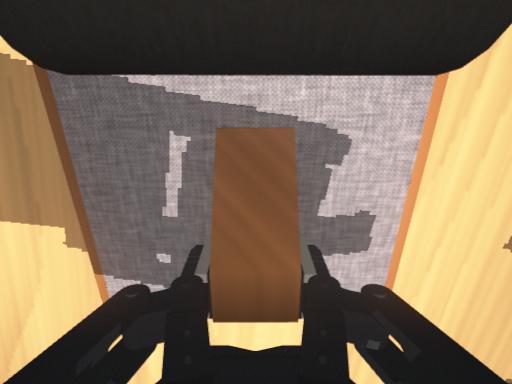

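Toe contact (5.6 N up). The wedge is straight, toe at (256,128), barrel edge at row 74. Press slightly more so it pitches flat, then open.

step_arm(
  targets=[
    [[0.3,0,0,0.06,0],[0.3,0,0,0.04,0],[0.3,0,0,0,0],[0.45,0,0,0,0],[0.5,0,0,0,0],[0.55,0,0,0,0],[0.6,0,0,0,0]],
  ],
)

```text
time: 7.87
eef_pos: [0.5982, 0.0442, 0.023]
tcp_rot: [0.665, 0.747, -0.0, -0.0]
contact_force: [-0.2, 0.3, -0.8]
opening: 0.605
```

```bash
python3 -c "
from bar import *
to(.5983,.0443,.0255,96.75)
d,w=barrel('wrist','w5.png'); barrel('side','s5.png')
im=cv2.imread('pics/s5.png')[130:330,120:320];cv2.imwrite('pics/s5c.png',cv2.resize(im,None,fx=3,fy=3))
"
```

```text
t 7.8667 pos [0.5982 0.0442 0.023 ] yaw 96.71 F [-0.2  0.3 -0.8] open 0.605 zaxis [-0.001  0.    -1.   ]
tool shift in 4cm shares [ 0.003  0.002 -0.062] turn shares -0.009
wrist 39097 barrel slope coord [0.0561 0.0344] axial [-0.0526  0.0609] rms 0.0005 world [0.584  0.1616]
   half -0.06 [0.0562 0.0344]
   half 0.02 [0.056  0.0345]
side 2068 barrel slope coord [0.056  0.0346] axial [-0.0533  0.065 ] rms 0.0012 world [0.5858 0.1616]
   half -0.06 [0.056  0.0346]
   half 0.02 [0.0559 0.0346]
```

View pics/w5.png

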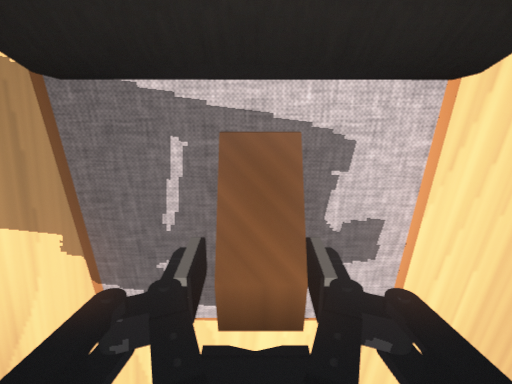

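View pics/s5c.png

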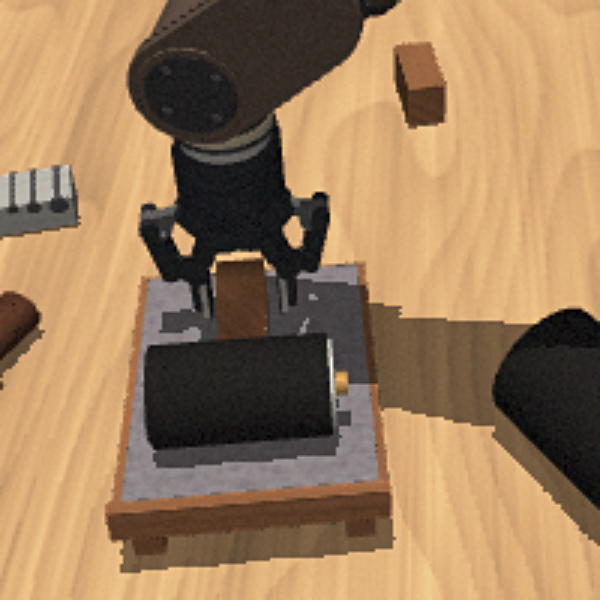

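```bash
python3 - <<'E'
from bar import *
d=np.load('w5.npz');w=cloud(d)
hsv=cv2.cvtColor(d['pixels'],cv2.COLOR_RGB2HSV)
m=np.zeros((384,512),bool);m[132:332,218:304]=1
s=(w[...,:2]-[.586,.11])@u;a=(w[...,:2]-[.586,.11])@v
c,sn=np.cos(np.radians(7)),np.sin(np.radians(7))
H=w[...,2]-.0293;X=s*c+H*sn;Z=-s*sn+H*c
# wedge top profile above board plane
for c0 in (240,260,285):
    print(c0,[(r,round(X[r,c0]*1e3,1),round(Z[r,c0]*1e3,1)) for r in (134,160,190,220,250,270,290,310,326)])
k=m&(Z>.002)&(Z<.05);pts=np.c_[s[k],a[k]].astype(np.float32)*1000
print(cv2.minAreaRect(pts),X[k].min(),X[k].max())
# grey board check
g=(~m)&(hsv[...,1]<50)&(hsv[...,2]>60)&(abs(Z)<.01)&(abs(a)<.08);print('board Z',np.median(Z[g]),np.polyfit(X[g],Z[g],1))
E
```

```text
240 [(134, np.float64(-5.1), np.float64(3.4)), (160, np.float64(-14.4), np.float64(10.7)), (190, np.float64(-24.5), np.float64(19.2)), (220, np.float64(-34.3), np.float64(27.0)), (250, np.float64(-44.0), np.float64(34.0)), (270, np.float64(-48.6), np.float64(40.5)), (290, np.float64(-56.5), np.float64(43.0)), (310, np.float64(-67.4), np.float64(42.8)), (326, np.float64(-74.7), np.float64(44.5))]
260 [(134, np.float64(-5.1), np.float64(3.3)), (160, np.float64(-14.4), np.float64(10.7)), (190, np.float64(-24.7), np.float64(18.8)), (220, np.float64(-34.3), np.float64(27.1)), (250, np.float64(-43.3), np.float64(35.0)), (270, np.float64(-49.7), np.float64(39.3)), (290, np.float64(-56.1), np.float64(43.5)), (310, np.float64(-66.6), np.float64(43.6)), (326, np.float64(-75.8), np.float64(43.5))]
285 [(134, np.float64(-5.3), np.float64(2.6)), (160, np.float64(-14.6), np.float64(10.3)), (190, np.float64(-24.9), np.float64(18.6)), (220, np.float64(-34.4), np.float64(26.9)), (250, np.float64(-43.0), np.float64(35.4)), (270, np.float64(-49.0), np.float64(40.2)), (290, np.float64(-56.0), np.float64(43.5)), (310, np.float64(-66.4), np.float64(43.8)), (326, np.float64(-76.2), np.float64(43.2))]
((-44.53285598754883, 6.361950874328613), (36.17546463012695, 79.7387466430664), 89.96798706054688) -0.07986917147184235 -0.004336581723077342
board Z -0.0003791239786992386 [ 0.0001632  -0.00036036]
```

The wedge lies flat: its top is 43.5 mm above the board plane along its length and it is straight in yaw. The toe is at slope −4.4 mm, the barrel at 56 mm, so contact is about 44 mm ahead. I'll raise by 2.5 mm, centre, regrip and push up the slope.

step_arm(
  targets=[
    [[0.6,0,0.04,-0.06,0],[0.6,0,0,0,0],[0.5,0,0,0,0],[0.3,0,0,0,0],[0.3,0,0,0,0],[0.3,0,0,0,0]],
  ],
  squeeze=25,
)

```text
time: 8.47
eef_pos: [0.6004, 0.044, 0.0259]
tcp_rot: [0.665, 0.747, 0.0, 0.0]
contact_force: [0.3, 0.5, 1.8]
opening: 0.416
```

step_arm(
  targets=[
    [[0.3,0.08,0,-0.01,0],[0.3,0.12,0,-0.015,0],[0.3,0.12,0,-0.015,0],[0.3,0.12,0,-0.015,0],[0.3,0.12,0,-0.015,0],[0.3,0.12,0,-0.015,0],[0.3,0.12,0,-0.015,0],[0.3,0.1,0,-0.012,0],[0.3,0.05,0,-0.006,0],[0.3,0,0,0,0]],
  ],
)

```text
time: 9.3
eef_pos: [0.5957, 0.0826, 0.0307]
tcp_rot: [0.665, 0.747, 0.0, -0.0]
contact_force: [-0.3, 0.6, 2.2]
opening: 0.416
```

```bash
python3 -c "
from bar import *
to(.5935,.0871,.0307,96.75)
barrel('side','s6.png');d,w=barrel('wrist','w6.png')
"
```

```text
t 9.3 pos [0.5957 0.0826 0.0307] yaw 96.71 F [-0.3  0.6  2.2] open 0.416 zaxis [ 0.     0.001 -1.   ]
tool shift in 4cm shares [ 0.118 -0.042 -0.001] turn shares -0.008
side 2073 barrel slope coord [0.0559 0.0346] axial [-0.0534  0.065 ] rms 0.0012 world [0.5858 0.1616]
   half -0.06 [0.0559 0.0347]
   half 0.02 [0.0559 0.0345]
wrist 98953 barrel slope coord [0.0558 0.0341] axial [-0.0519  0.0615] rms 0.0006 world [0.5848 0.1614]
   half -0.06 [0.0558 0.0341]
   half 0.02 [0.0557 0.0341]
```

View pics/w6.png

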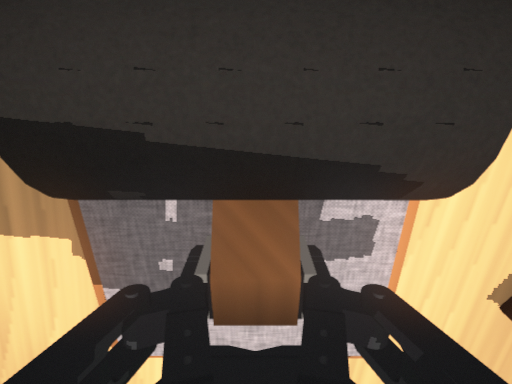

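The wedge is now under the barrel's edge (toe hidden below row 198), about 5 mm short of contact. The barrel hasn't moved. Slow push of about 11 mm.

step_arm(
  targets=[
    [[0.3,0.04,0,-0.005,0],[0.3,0.04,0,-0.005,0],[0.3,0.04,0,-0.005,0],[0.3,0.04,0,-0.005,0],[0.3,0.03,0,-0.004,0],[0.3,0.03,0,-0.004,0],[0.3,0.03,0,-0.004,0],[0.3,0.03,0,-0.004,0],[0.3,0,0,0,0],[0.3,0,0,0,0]],
  ],
)

```text
time: 10.23
eef_pos: [0.5946, 0.0922, 0.0319]
tcp_rot: [0.665, 0.747, -0.0, 0.0]
contact_force: [0.9, -5.6, 1.4]
opening: 0.416
```

```bash
python3 -c "
from bar import *
to(.5935,.0871,.0307,96.75)
barrel('side','s7.png');d,w=barrel('wrist','w7.png')
"
```

```text
t 10.2333 pos [0.5946 0.0922 0.0319] yaw 96.7 F [ 0.9 -5.6  1.4] open 0.416 zaxis [ 0.    -0.001 -1.   ]
tool shift in 4cm shares [-0.123 -0.042  0.03 ] turn shares -0.01
side 2088 barrel slope coord [0.0604 0.0346] axial [-0.0536  0.0646] rms 0.0012 world [0.5849 0.166 ]
   half -0.06 [0.0606 0.0346]
   half 0.02 [0.0604 0.0345]
wrist 106415 barrel slope coord [0.0602 0.0341] axial [-0.0521  0.062 ] rms 0.0005 world [0.5844 0.1658]
   half -0.06 [0.0603 0.034 ]
   half 0.02 [0.0601 0.0341]
```

The barrel moved 4.5 mm uphill and rests on the wedge (5.6 N reaction). Release gently and check.

step_arm(
  targets=[
    [[0.43,0,0,0,0],[0.48,0,0,0,0],[0.54,0,0,0,0],[0.6,0,0,0,0],[0.65,0,0,0,0],[0.65,0,0,0,0]],
  ],
)

```text
time: 10.83
eef_pos: [0.5942, 0.0932, 0.0317]
tcp_rot: [0.665, 0.747, -0.0, -0.0]
contact_force: [-0.1, -0.4, -0.0]
opening: 0.656
```

```bash
python3 -c "
from bar import *
to(.5935,.0871,.0307,96.75)
barrel('side','s8.png');d,w=barrel('wrist','w8.png')
"
```

```text
t 10.8333 pos [0.5942 0.0932 0.0317] yaw 96.7 F [-0.1 -0.4 -0. ] open 0.656 zaxis [-0.  0. -1.]
tool shift in 4cm shares [-0.149 -0.035  0.025] turn shares -0.009
side 2097 barrel slope coord [0.0604 0.0345] axial [-0.0537  0.065 ] rms 0.0013 world [0.5851 0.166 ]
   half -0.06 [0.0605 0.0345]
   half 0.02 [0.0603 0.0345]
wrist 107672 barrel slope coord [0.0602 0.0341] axial [-0.0522  0.062 ] rms 0.0005 world [0.5843 0.1658]
   half -0.06 [0.0603 0.0341]
   half 0.02 [0.0601 0.0341]
```

View pics/w8.png

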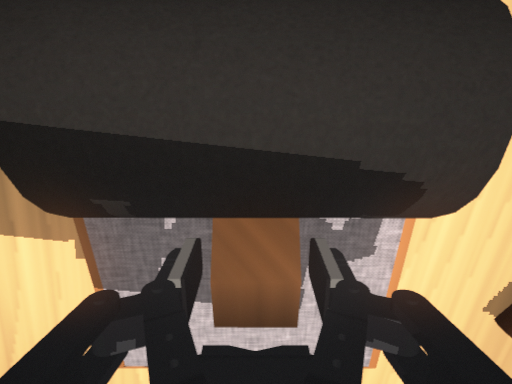

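After release the barrel stays at 60.3 mm and the wedge (212–298, 218–327) is free between the fingers. Withdraw straight up.

step_arm(
  targets=[
    [[0.65,0,0,-0.15,0],[0.65,0,0,-0.3,0],[0.65,0,0,-0.4,0],[0.65,0,0,-0.5,0],[0.65,0,0,-0.6,0],[0.65,0,0,-0.6,0],[0.65,0,0,-0.6,0],[0.65,0,0,-0.5,0],[0.65,0,0,0,0]],
  ],
)

```text
time: 11.68
eef_pos: [0.5977, 0.093, 0.1853]
tcp_rot: [0.665, 0.747, 0.004, 0.004]
contact_force: [0.7, 0.1, 0.6]
opening: 0.651
```

step_arm(
  targets=[
    [[0.65,-0.3,0,0,0],[0.65,-0.6,0,0,0],[0.65,-0.6,0,0,0],[0.65,-0.6,0,0,0],[0.65,-0.3,0,0,0],[0.65,0,0,0,0],[0.65,0,0,0,0]],
  ],
)

```text
time: 12.27
eef_pos: [0.605, -0.0029, 0.1768]
tcp_rot: [0.665, 0.747, -0.0, -0.001]
contact_force: [-0.6, 0.6, 0.2]
opening: 0.655
```

```bash
python3 - <<'E'
from bar import *
to(.5935,.0871,.0307,96.75)
ds,ws=barrel('side','s9.png');d,w=barrel('wrist','w9.png')
c,sn=np.cos(np.radians(7)),np.sin(np.radians(7))
s=(w[...,:2]-[.586,.11])@u;a=(w[...,:2]-[.586,.11])@v
H=w[...,2]-.0293;X=s*c+H*sn;Z=-s*sn+H*c
k=(Z>.04)&(Z<.047)&(X<.01)&(X>-.06)&(abs(a)<.05)
print('wedge top',k.sum(),X[k].min(),X[k].max(),cv2.minAreaRect(np.c_[s[k],a[k]].astype(np.float32)*1000), np.polyfit(X[k],Z[k],1))
q=ws[138:178,240:280].reshape(-1,3);q=q[(q[:,2]>.035)&(q[:,2]<.05)];print('block',q.mean(0))
im=cv2.imread('pics/s9.png')[190:320,140:270];cv2.imwrite('pics/s9c.png',cv2.resize(im,None,fx=4,fy=4))
E
```

```text
t 12.2667 pos [ 0.605  -0.0029  0.1768] yaw 96.59 F [-0.6  0.6  0.2] open 0.655 zaxis [-0.002  0.001 -1.   ]
tool shift in 4cm shares [ 2.263 -0.021  3.654] turn shares -0.032
side 2090 barrel slope coord [0.0604 0.0346] axial [-0.0535  0.0649] rms 0.0012 world [0.5851 0.166 ]
   half -0.06 [0.0605 0.0346]
   half 0.02 [0.0603 0.0346]
wrist 1686 barrel slope coord [0.0606 0.0348] axial [-0.0541  0.0628] rms 0.0004 world [0.5838 0.166 ]
   half -0.06 [0.0607 0.0349]
   half 0.02 [0.0605 0.0348]
wedge top 1904 -0.029525090361592097 0.00046839334973249654 ((-19.43231201171875, 6.398377418518066), (29.993833541870117, 35.94215393066406), 0.1088496595621109) [-0.04743588  0.04252791]
block [ 0.46895534 -0.25242432  0.04303172]
```

View pics/w9.png

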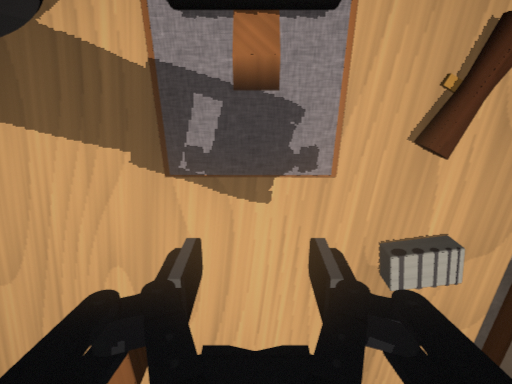

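View pics/s9.png

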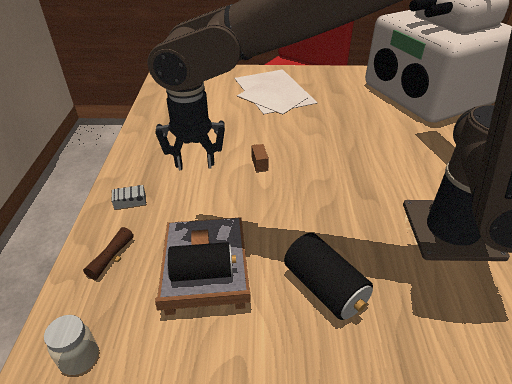

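The wedge heel is at −29.5 mm, so the grip point is at −17 mm and the barrel at 60.4 mm. That is 77.4 mm apart against the 77 mm given for contact. The views show the wedge at (256,50) in the wrist picture, straight under the barrel's middle, and the block unmoved at (260,158) in the side picture.

```bash
python3 -c "
from h import *
print(sign_off())"
```

```text
the job is handed in; nothing more can be done
None
```

The wedge is under the middle of the barrel, the barrel leans on it, and I handed the job in at about 12.4 s. I gripped the wedge, laid it flat on the low side with its toe uphill, regripped it and pushed it up the slope. I then let go and backed the gripper away.

**Last checks:**
- **Barrel:** it moved about 4.5 mm uphill of the beads and showed no movement (within 0.5 mm) after release.
- **Contact:** barrel centre to `chock_grip` measured 77.4 mm, against 77 mm for touching. That 0.4 mm gap is within the measuring error.
- **Wedge:** straight to 0.1° and within 1–2 mm of the barrel's middle. It measured flat when I laid it on the board. The last fit of its top showed about 2.7° of tilt, but I think that comes from including the start of the sloped face.
- **Block:** its measured position is unchanged.
- **Forces:** the highest reading after a move was about 6 N.

The barrel came out about 56 mm uphill of my estimate of the board's centre, where the description says about 45 mm. I worked from the measured barrel position, so this did not affect the result.

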